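# Put the laser cutter's cooling loop back in service

### The arm

A 7-joint arm with a two-finger parallel gripper is mounted at the origin on the work surface. World frame = base frame: x ahead of the robot, y to its left, z up, the work surface at z = 0. Lengths are in m, angles in degrees, forces in N, time in s.
With the tool pointing down it reaches from about 0.425 to 0.8 m from the base axis. Payload 8.3 kg.
Tool frame: the origin (TCP) lies on the centre line of the jaws, within the pads' length; the fingertips stand 22 mm ahead of it and the grasp point (between the pads) lies 3 mm ahead of it; z points along the fingers, x is the direction in which the jaws open and shut, and the axes are right-handed (so a half turn about z gives the same grasp; the last joint's range is limited). The gripper opens to 85 mm and grips with 20 to 120 N. Pads are 22 mm wide; open, the fingers measure 114 mm over their backs; the gripper's body (76 mm by 85 mm) begins 54 mm behind the grasp point. The pads swing forward as they close: fully open they stand 13 mm farther back than shut.
Start: joints at [62.114, 21.967, 0.94, 78.501, -0.361, 79.538, -2.664], TCP at [0.257, -0.57, 0.253] pointing down, gripper open.
Joint ranges: [-169.22, 169.22], [-14.56, 117.87], [-87.37, 89.26], [10.42, 133.3], [-82.24, 262.24], [0.94, 117.77], [-172.7, 172.7]. Speed limits (degrees/s): [136.94, 136.94, 172.46, 172.46, 180, 180, 180].

### API

Orientations are given as a 3x3 rotation matrix whose columns are the frame's x, y, z axes.
In Python, from station import robot, effector, imaging gives the robot as it stands. The module is installed in compiled form; this text tells all that it offers. Calls block until the motion is done:
- robot.move_ptp(position, orientation): joint-space move of the TCP to a pose.
- robot.line_to(position, attitude=None, feed=0.15, stop_force=None): straight line of the TCP; attitude=None keeps the orientation; feed is the mean speed in m/s. With stop_force (N) it stops when the force on the tool has changed by that much, and returns True; else False.
- robot.movej(angles): joint-space move.
- effector.move_gripper(opening, squeeze=None): finger opening in m; squeeze is the grip in N (None keeps the last); returns when the fingers have stopped.
- robot.sleep(seconds).
- robot.inverse_kinematics(position, orientation): joint angles nearest the present ones, or None.
- robot.state(): the state.
- imaging.read_camera(name): name is "side" or "top"; returns a dict with "image" (400x640x3 uint8, red, green, blue), "fx", "fy", "cx", "cy" (pixels), "xyz" and "orientation" of the camera in the world. Camera axes: x right, y up, looking along -z (the intrinsics and any distortion apply to the point x, -y, -z); pixel columns grow to the right and rows downward; lengths in m; the calibration is good to about 2 mm. A picture is of the moment at which its call begins. There is no depth.
A pose or a line that the arm cannot do raises robot.PlanningError and nothing moves.
- robot.finish_job(): hands the job in, once; it reports no verdict.
The state is a dict: "t": time; "q": joint angles; "dq": joint speeds; "tau": joint torques, N m; "position": TCP position; "eef_rot": TCP orientation; "wrist_force": force on the tool from outside, world axes, zero at the start; "moment": the same for the moment, N m; "grip_width": finger opening in m.
Only numpy, scipy, OpenCV 4.12 (cv2) and the standard library are available. Lean on these libraries where they do the work, as an engineer would, in place of code of your own. Each camera call takes 0.05 s, during which the arm holds its last target.

### The job

The laser cutter's cooling water is still running round through the bypass; put the laser back in the loop. Open the gate valve in the lower pipe by cranking its handwheel anticlockwise (as you face the wheel) until you feel it come up against its stop, then back it off a quarter turn so that it cannot seize. Only then close the bypass ball valve fully, swinging its lever down until it lies square across its pipe, let go, and leave the tools and parts lying about on the bench where they are.

Things in the scene. Friction and masses are not known exactly. Their poses are not given: they have to be found in the camera images.
- manifold: Fixed pipework; the robot works on its -x side. Origin on the bench, midway below the pipes; y along them (left seen from the robot), z up, x away from the robot. Lower pipe: bare copper, 35 mm thick, axis 100 mm high, turned down into the bench at y = +-250 mm; the brass gate valve is in it at y = -100 mm. Two 41 mm strut posts, 440 mm high, stand behind at y = 185 and -165 mm, from x = 54 mm on.
- upper_pipe (a point): Point on the axis of the upper pipe, above the gate valve. This fixed pipe is covered in black foam, 67 mm thick, its axis 380 mm above the bench right above the lower pipe, running along the manifold's y from +325 to -325 mm, where it turns down into the bench.
- gauge (a point): Centre of the face of a fixed dial gauge, 51 mm across, standing on the lower pipe right of the gate valve. Not to be worked.
- wheel_centre (a point): Centre of the gate valve's dark iron handwheel in the plane of its rim: 60 mm to the -x side of the pipes, 186 mm high. Wheel 110 mm across, rim 12 mm thick, four spokes. Its z axis is the wheel's axis pointing outward, up and to the manifold's -x, 35 degrees from vertical. The frame turns with the wheel; its x axis points from the centre to the crank handle.
- handle_grip (a point): Point to grip on the crank handle's axis, 36 mm out from the plane of the rim. The black handle is round, 20 mm thick, parallel to the wheel's axis (so it leans 35 degrees), 49 mm from the wheel's centre, from 10 to 57 mm out from the plane of the rim. It turns freely on its pin, so the gripper need not turn with the wheel. Its z axis points outward along the handle.
- gate_wheel (a joint): Turn of the handwheel, rad: 0 = shut, grows anticlockwise as one faces the wheel (opening), hard stop at 15.71 (2.5 turns, fully open). Starts between 2.0 and 7.0. At whole turns the handle is at the wheel's highest point; a quarter turn later at the manifold's +y side. Takes about 5 N at the handle; stays where it is left.
- bypass_valve (a point): Centre of the brass bypass ball valve (48 mm across), 210 mm high at y = 110 mm of the manifold, in the upright 28 mm copper bypass pipe that joins the lower to the upper pipe.
- lever_pivot (a point): Pivot of the bypass valve's lever: 56 mm to the manifold's -x side of the bypass pipe's axis, 210 mm high. The lever swings in an upright plane parallel to the pipes (parallel to the manifold's y and z).
- lever_grip (a point): Middle of the lever's black sleeve, 90 mm from the pivot. The lever is a flat steel strip with a sleeve from 42 to 125 mm from the pivot, 24 mm wide in the plane of swing and 12 mm thick across it. Clear of the pipe behind it by 35 mm.
- bypass_lever (a joint): Swing of the bypass lever, rad: 0 = upright, along its pipe = open; grows as it swings down to the manifold's +y side; stop at 1.57 = level, square across its pipe = closed. It starts between 0 and 0.15. Takes about 5 N at the sleeve; stays where it is left.
- spanner: Bystander: steel spanner, 200 mm long, lying loose on the bench in front of the pipework. Origin on its underside, x along its length.
- tape_roll: Bystander: roll of blue masking tape, 90 mm across, 36 mm high, lying flat in front of the pipework. Origin at the centre of its underside.
- paste_jar: Bystander: white jar of jointing paste with black cap, 56 mm across, 65 mm high, standing in front of the pipework's right end. Origin at the centre of its underside.
- hose_barb: Bystander: small brass hose fitting, 28 mm across, 44 mm high, standing in front of the pipework's left end. Origin at the centre of its underside.

How it is judged (in metres and radians):
On the way, in this order (a step that is already met when the one before it is completed fails the run):
1. the gate valve is cranked open up to its stop (within 6 degrees) (value of joint gate_wheel above 15.6 rad), for 0.1 s.
2. the handwheel is backed off a quarter turn from the stop (70 to 110 degrees) (value of joint gate_wheel between 13.787 and 14.487 rad), for 0.2 s.
3. the bypass lever is swung down square across its pipe (within 5 degrees of its stop) (value of joint bypass_lever above 1.48 rad), for 0.2 s.
At the end, for the whole second after the job is handed in: The handwheel stands still a quarter turn back from its open stop (between 70 and 110 degrees back), the bypass lever lies square across its pipe, within 5 degrees of its closed stop, and spanner, tape, jar and hose fitting are within 30 mm of where they lay (all of step 2 and value of joint bypass_lever above 1.48 rad and velocity of joint gate_wheel between -0.05 and 0.05 rad/s and distance of each of spanner, tape_roll, paste_jar, hose_barb from where it was at the start of the episode below 0.03 m); the robot touches nothing.
It fails at once if the bypass is being closed (lever past 30 degrees) while the gate valve is not yet opened (value of joint bypass_lever above 0.52 rad and value of joint gate_wheel below 13.6 rad).
It fails at once if a bystander (spanner, tape, jar, hose fitting) is moved by more than 30 mm (distance of any of spanner, tape_roll, paste_jar, hose_barb from where it was at the start of the episode above 0.03 m).
It also fails if it takes over 72 s, if anything falls off the work surface, if the arm or the gripper's body presses on something with over 40 N, if the wrist force passes 120 N, or if a joint passes its speed limit or range.

## Working session

There is one attempt and no reset: what is moved stays moved. The work goes in short steps, each a Python script; the robot and the scene stay as the last script left them, time stands still between calls to the robot, and variables do not carry over. Pictures are saved under pics/ and viewed, and the job is handed in when it is done.

```bash
mkdir -p pics; ls; python3 - <<'E'
from station import robot, effector, imaging
import cv2,numpy as np
for n in("side","top"):
    c=imaging.read_camera(n); cv2.imwrite(f"pics/{n}0.png",c["image"][:,:,::-1])
    np.savez(f"pics/{n}0.npz",**{k:np.array(v) for k,v in c.items()})
    print({k:v for k,v in c.items() if k!="image"})
s=robot.state();print(s)
E
```

```text
pics
{'fx': 439.2051548551615, 'fy': 439.2051548551615, 'cx': 319.7502623727505, 'cy': 203.51441402854022, 'xyz': array([0.0346039 , 0.55795027, 0.8496249 ]), 'orientation': array([[-0.67578993,  0.46199955, -0.57433822],
       [-0.73699111, -0.41047967,  0.53698281],
       [ 0.01233166,  0.78616974,  0.61788759]])}
{'fx': 463.61617373423013, 'fy': 463.61617373423013, 'cx': 315.77753952594543, 'cy': 196.50676766583882, 'xyz': array([0.45514016, 0.01093115, 1.39226871]), 'orientation': array([[-0.01139482,  0.99194681, -0.12614153],
       [-0.99976687, -0.00898812,  0.01963216],
       [ 0.01834028,  0.12633583,  0.99181797]])}
{'t': 0.1, 'q': array([62.11352094, 22.00978325,  0.93920424, 78.55443819, -0.36008438,
       79.54019941, -2.6634194 ]), 'dq': array([-0.00881459, -0.02409996, -0.09199322, -0.18698327,  0.00411292,
       -0.04696488, -0.08716042]), 'tau': array([ 3.75712829e-03, -6.29128718e+01,  8.47892035e-01, -3.72761893e+01,
        1.67283526e-02,  1.04064759e-02, -4.20760011e-05]), 'position': array([ 0.25687099, -0.56931168,  0.25239279]), 'eef_rot': array([[ 4.11295667e-01, -9.11501662e-01, -7.71836110e-04],
       [-9.11500266e-01, -4.11296388e-01,  1.59577996e-03],
       [-1.77200949e-03,  4.71914357e-05, -9.99998429e-01]]), 'wrist_force': array([-0.56432327, -0.22972526, -0.00845062]), 'moment': array([0.0164711 , 0.02273255, 0.01238321]), 'grip_width': 0.08567599333820376}
```

View pics/side0.png

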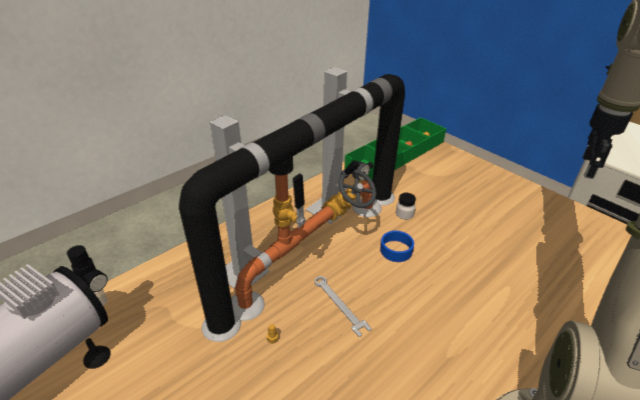

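View pics/top0.png

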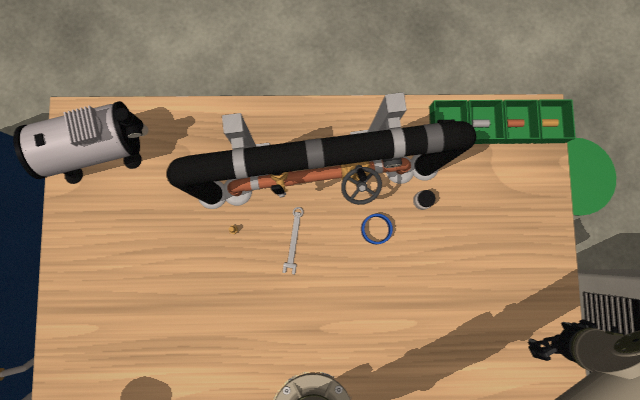

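```bash
python3 - <<'E'
import cv2
a=cv2.imread("pics/side0.png")[60:350,170:430]; cv2.imwrite("pics/c1.png",cv2.resize(a[90:190,90:250],None,fx=5,fy=5,interpolation=cv2.INTER_CUBIC))
b=cv2.imread("pics/top0.png"); cv2.imwrite("pics/c2.png",cv2.resize(b[90:220,160:480],None,fx=2.5,fy=2.5,interpolation=cv2.INTER_CUBIC))
cv2.imwrite("pics/c3.png",cv2.resize(b[140:220,320:440],None,fx=6,fy=6,interpolation=cv2.INTER_CUBIC))
E
```

```text
(no output)
```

View pics/c1.png

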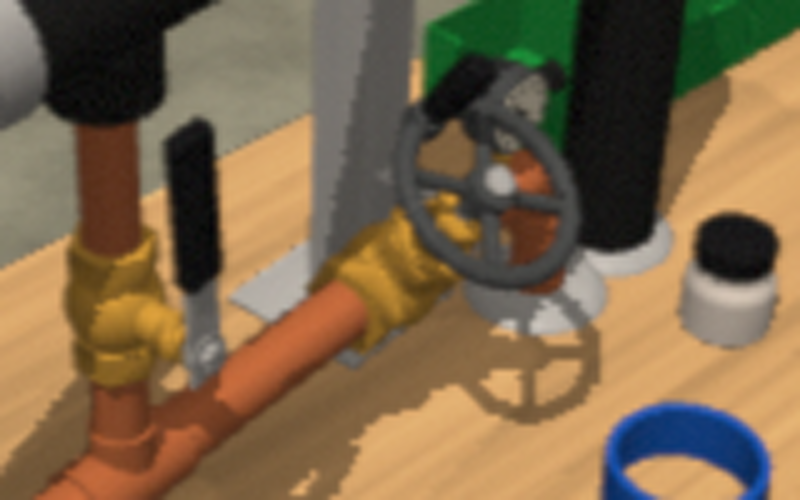

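View pics/c2.png

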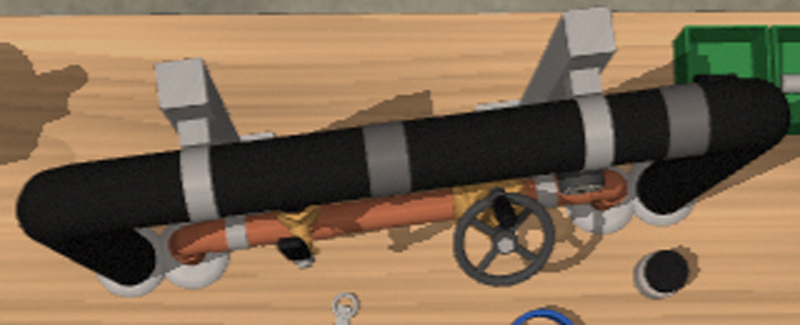

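View pics/c3.png

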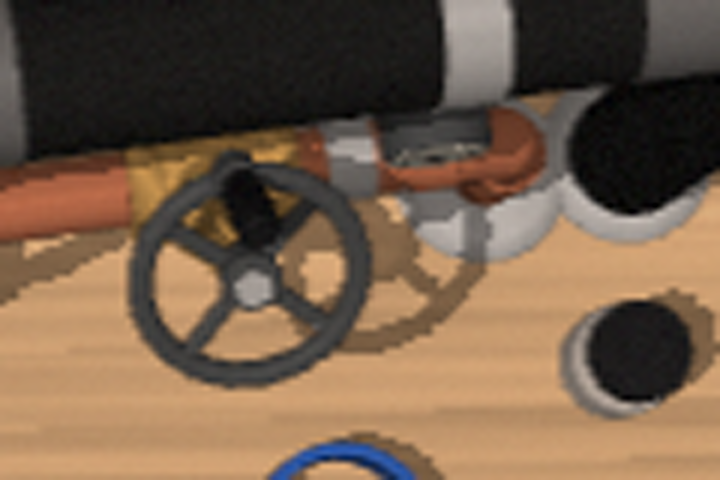

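```bash
cat > h.py <<'E'
import numpy as np
s35,c35=np.sin(np.radians(35)),np.cos(np.radians(35))
A=np.array([-s35,0,c35]);U=np.array([c35,0,s35]);V=np.array([0,1.,0])
WC=np.array([-.060,-.1,.186]); PV=np.array([-.056,.11,.210])
def Rz(y): c,s=np.cos(y),np.sin(y); return np.array([[c,-s,0],[s,c,0],[0,0,1]])
def T(p,m): return Rz(p[2])@np.array(m)+np.array([p[0],p[1],0])
def hand(phi,out=.036): return WC+.049*(np.cos(phi)*U+np.sin(phi)*V)+out*A
def lev(th,r=.09): return PV+r*np.array([0,np.sin(th),np.cos(th)])
def proj(c,P):
    q=c["orientation"].T@(np.array(P)-c["xyz"])
    return np.array([c["cx"]+c["fx"]*q[0]/-q[2], c["cy"]-c["fy"]*q[1]/-q[2]])
E
cat > fit.py <<'E'
from h import *; import cv2
from scipy.optimize import least_squares
S=np.load("pics/side0.npz");Tp=np.load("pics/top0.npz");S=dict(S);Tp=dict(Tp)
def res(p):
    r=[]
    phi,th=p[3],p[4]
    t=lambda m:T(p,m)
    r+=list(proj(S,t(WC))-[357.6,188]); r+=list(proj(Tp,t(WC))-[361.8,185])
    r+=list(proj(S,t(hand(phi)))-[351.6,167.3]); r+=list(proj(Tp,t(hand(phi)))-[361.6,175])
    r+=list(proj(S,t(PV))-[301.4,220.4]); r+=list(proj(S,t(lev(th,.083)))-[298.4,191.6])
    for w in ([160+198/2.5,90+182/2.5],[160+597/2.5,90+132/2.5]):
        a=proj(Tp,t([0,.3,.38]));b=proj(Tp,t([0,-.3,.38])); d=(b-a)/np.linalg.norm(b-a); e=np.array(w)-a
        r.append(e[0]*d[1]-e[1]*d[0])
    return np.array(r)
f=least_squares(res,[.65,0,0.05,6.28,.05],loss="soft_l1")
print(f.x); print(np.round(res(f.x),1))
np.save("p.npy",f.x); p=f.x
print("wheel",T(p,WC),"grip",T(p,hand(p[3])),"lever",T(p,lev(p[4])))
for c,n in((S,"s"),(Tp,"t")):
    im=cv2.resize(c["image"][:,:,::-1],None,fx=4,fy=4,interpolation=cv2.INTER_CUBIC)
    def pl(pts,col):
        q=np.array([proj(c,T(p,x)) for x in pts]); cv2.polylines(im,[np.int32(q*4+2)],False,col,1)
    pl([WC+.055*(np.cos(a)*U+np.sin(a)*V) for a in np.linspace(0,6.3,60)],(0,255,255))
    pl([hand(p[3],.010),hand(p[3],.057)],(0,0,255))
    pl([PV,lev(p[4],.125)],(255,255,0))
    pl([[0,-.25,.1],[0,.25,.1]],(0,255,0)); pl([[0,-.325,.38],[0,.325,.38]],(0,255,0)); pl([[0,.11,.1],[0,.11,.38]],(0,255,0))
    o=(190,120) if n=="t" else (200,60)
    im=im[o[1]*4:,o[0]*4:][:600 if n=="t" else 800,:1000]; cv2.imwrite(f"pics/ov_{n}.png",cv2.resize(im,None,fx=.75,fy=.75))
E
python3 fit.py
```

```text
[ 0.68287958 -0.02851455  0.12371762  6.38436924  0.07730221]
[-0.3 -0.3  0.2  0.9 -0.2 -0.2  0.   0.2 -0.5 -0.6 -0.1 -0.1  0.5 -0.1]
wheel [ 0.6356784  -0.13515436  0.186     ] grip [ 0.65420462 -0.1278629   0.24345097] lever [0.61287568 0.08063131 0.29973123]
```

View pics/ov_s.png

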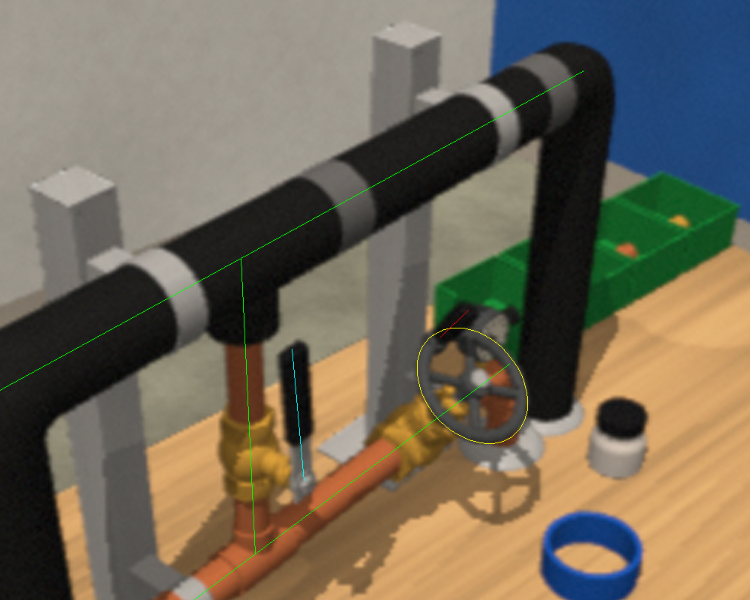

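View pics/ov_t.png

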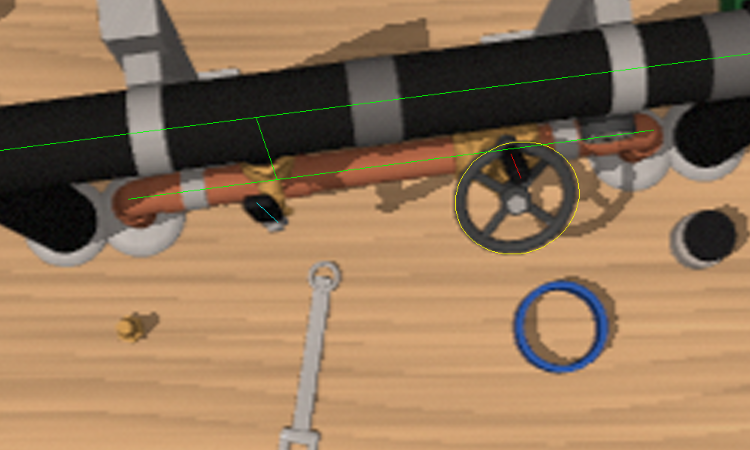

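```bash
cat >> h.py <<'E'
try: p=np.load("p.npy")
except Exception: p=None
def Rot(tilt,sx=-1,roll=0):
    # tool z at 'tilt' deg below horizontal toward manifold +x; tool x = sx*V rolled about z
    t=np.radians(tilt); z=np.array([np.cos(t),0,-np.sin(t)]); x=sx*V; y=np.cross(z,x)
    r=np.radians(roll); x2=np.cos(r)*x+np.sin(r)*y
    return Rz(p[2])@np.column_stack([x2,np.cross(z,x2),z])
def tcp(mpt,R,adv=.003): return T(p,mpt)-adv*R[:,2]
E
python3 - <<'E'
from h import *
from station import robot
from scipy.optimize import least_squares
S=dict(np.load("pics/side0.npz"));Tp=dict(np.load("pics/top0.npz"))
g=least_squares(lambda P:np.r_[proj(S,P)-[368,167],proj(Tp,P)-[391.7,166]],[.65,-.18,.2]).x
print("gauge world",g,"manif",Rz(p[2]).T@(g-[p[0],p[1],0]))
for tilt in(30,40,55,70):
  for sx in(-1,1):
    R=Rot(tilt,sx)
    print(tilt,sx,[None if (q:=robot.inverse_kinematics(tcp(hand(ph),R),R)) is None else np.round(q) .astype(int).tolist() for ph in(0,1.57,3.14,4.7)], robot.inverse_kinematics(tcp(hand(.1,.18),R),R) is not None)
for tilt in(0,20,40):
  for roll in(0,90,-90):
    R=Rot(tilt,-1,roll)
    print("lev",tilt,roll,[None if (q:=robot.inverse_kinematics(tcp(lev(th)+[0,-.03*np.cos(th),.03*np.sin(th)],R),R)) is None else np.round(q).astype(int).tolist() for th in(0,.8,1.57)])
E
```

```text
gauge world [ 0.68295653 -0.21787066  0.1909565 ] manif [-0.02329061 -0.18791831  0.1909565 ]
30 -1 [[-50, 16, 80, 126, 254, 41, 24], [88, 9, -74, 131, 237, 17, 53], None, [-38, 25, 79, 128, 252, 56, 28]] True
30 1 [[-50, 16, 80, 126, 254, 41, -156], [88, 9, -74, 131, 237, 17, -127], None, [-38, 25, 79, 128, 252, 56, -152]] True
40 -1 [[43, 6, -26, 116, -56, 20, -17], [38, 1, -24, 126, -71, 17, -6], [43, 2, -19, 129, -81, 23, 12], [49, 7, -23, 119, -67, 25, 0]] True
40 1 [[67, 9, -52, 115, -45, 17, 154], [97, 14, -87, 124, -24, 9, 135], [-2, 0, 26, 130, -82, 24, -168], [90, 18, -70, 118, -36, 15, 156]] True
55 -1 [[35, 9, -22, 104, -15, 35, -59], [37, 4, -27, 114, -17, 30, -60], [40, 4, -21, 118, -28, 30, -43], [40, 9, -19, 108, -24, 34, -45]] True
55 1 [[17, 8, -3, 105, -21, 36, 126], [17, 3, -6, 115, -20, 30, 122], [13, 3, 6, 119, -31, 30, 140], [25, 8, -3, 109, -28, 35, 139]] True
70 -1 [[27, 16, -18, 91, -1, 55, -72], [29, 11, -23, 101, -1, 50, -76], [32, 9, -19, 106, -6, 47, -66], [31, 15, -15, 96, -5, 52, -63]] True
70 1 [[35, 17, -28, 90, 3, 55, 105], [33, 11, -28, 101, 1, 50, 103], [38, 10, -25, 106, -4, 47, 113], [41, 16, -27, 95, 0, 52, 113]] True
lev 0 0 [None, None, None]
lev 0 90 [None, None, None]
lev 0 -90 [None, None, None]
lev 20 0 [None, None, None]
lev 20 90 [None, None, None]
lev 20 -90 [None, None, None]
lev 40 0 [[53, -10, -53, 120, -36, 19, -57], [43, -10, -55, 120, -6, 16, -93], [27, -1, -51, 124, 55, 15, -156]]
lev 40 90 [[49, -10, -50, 120, -32, 19, -150], [58, -14, -66, 120, -29, 17, -162], [-40, -3, 13, 126, 60, 17, 109]]
lev 40 -90 [[37, -8, -40, 120, -24, 17, 22], [50, -12, -61, 120, -16, 16, 6], [13, -2, -37, 124, 56, 15, -67]]
```

```bash
python3 - <<'E'
from h import *
from station import robot, effector, imaging
import cv2
R=Rot(55,-1); ph=p[3]
effector.move_gripper(.05)
robot.move_ptp(tcp(hand(ph,.15),R),R)
robot.line_to(tcp(hand(ph,.060),R),feed=.1)
s=robot.state();print(s["t"],s["position"],s["wrist_force"],np.round(s["q"]))
for n in("side","top"):
    c=imaging.read_camera(n); cv2.imwrite(f"pics/{n}1.png",c["image"][:,:,::-1])
a=cv2.imread("pics/side1.png")[120:270,240:440];b=cv2.imread("pics/top1.png")[110:260,280:480]
cv2.imwrite("pics/v1.png",cv2.resize(np.vstack([a,b]),None,fx=2,fy=2,interpolation=cv2.INTER_CUBIC))
E
```

```text
3.5833 [ 0.63897796 -0.12999642  0.26632111] [-0.10315369 -0.04798147 -0.39289693] [ 40.   6. -26. 105. -15.  38. -59.]
```

View pics/v1.png

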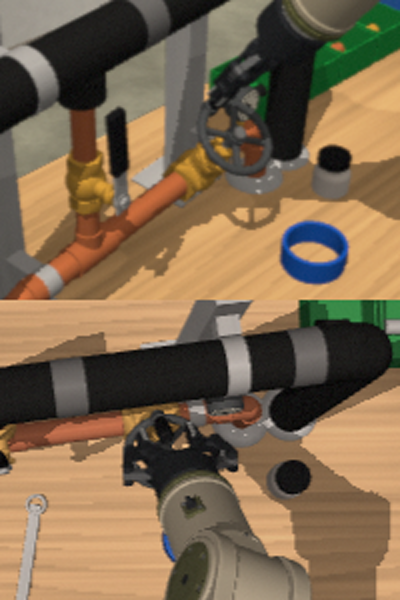

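```bash
python3 - <<'E'
import cv2,numpy as np
from h import *
from station import robot
a=cv2.imread("pics/side1.png")[140:220,310:400];b=cv2.imread("pics/top1.png")[150:230,330:420]
cv2.imwrite("pics/v1b.png",cv2.resize(np.hstack([a,b]),None,fx=4.4,fy=4.4,interpolation=cv2.INTER_CUBIC))
s=robot.state(); print(s["grip_width"]); R=s["eef_rot"]; t=s["position"]
for n in("side","top"):
    c=dict(np.load(f"pics/{n}0.npz")); o=np.array([310,140] if n=="side" else [330,150])
    for d in(0,.022,-.1): print(n,d,(proj(c,t+d*R[:,2])-o)*4.4)
E
```

```text
0.05009692320446052
side 0 [207.0133597  94.2994809]
side 0.022 [187.0213718 113.1426192]
side -0.1 [306.73113031   0.31204193]
top 0 [148.45854957 130.77731479]
top 0.022 [141.39882601 114.18302895]
top -0.1 [183.82479792 213.90771348]
```

View pics/v1b.png

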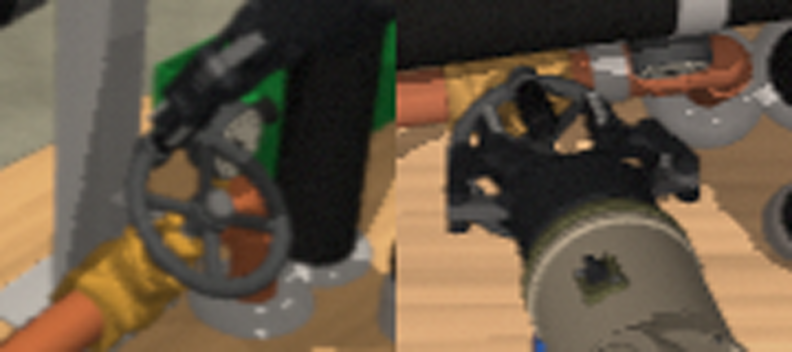

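```bash
python3 - <<'E'
from h import *
from station import robot, effector, imaging
R=Rot(55,-1); ph=p[3]
print(robot.line_to(tcp(hand(ph,.036),R),feed=.06,stop_force=15))
effector.move_gripper(.0,squeeze=40)
s=robot.state();print(s["t"],s["position"],s["wrist_force"],s["grip_width"])
# try 30 deg
for k in range(1,3):
    f=robot.line_to(tcp(hand(ph+k*.26),R),feed=.06,stop_force=30)
    s=robot.state();print(f,s["t"],s["wrist_force"],s["grip_width"])
E
```

```text
False
4.6083 [ 0.65249772 -0.12807682  0.24639049] [-2.99246513  0.74174411  3.47623138] 0.019309097076836285
False 4.9667 [-2.33437548  2.17897255  5.10551664] 0.019015201784641046
False 5.325 [-1.50204229  2.31643786  6.38810694] 0.019210755574330506
```

```bash
cat >> h.py <<'E'
def phi_of(s,ref):
    m=Rz(p[2]).T@(s["position"]+.003*s["eef_rot"][:,2]-[p[0],p[1],0])-WC
    a=np.arctan2(m@V,m@U); r=np.hypot(m@V,m@U)
    return a+2*np.pi*np.round((ref-a)/(2*np.pi)), r, m@A
E
python3 - <<'E'
from h import *
from station import robot
R=Rot(55,-1); ph=p[3]+.52
while ph<15.1:
    ph=min(ph+.2618,15.15)
    f=robot.line_to(tcp(hand(ph),R),feed=.06,stop_force=30)
    s=robot.state();print(f,round(s["t"],2),round(ph,2),np.round(phi_of(s,ph),3),np.round(s["wrist_force"],1),round(s["grip_width"],4))
    if f: break
E
```

```text
False 5.69 7.17 [7.17  0.05  0.036] [-2.2  3.9  7.5] 0.0189
False 6.06 7.43 [7.431 0.051 0.036] [-4.   4.5  7.9] 0.019
False 6.42 7.69 [7.692 0.051 0.036] [-6.   5.6  9.3] 0.0192
False 6.79 7.95 [7.953 0.051 0.036] [-9.5  4.9  9.8] 0.0189
False 7.16 8.21 [8.216 0.051 0.036] [-11.2   4.9  11.4] 0.0186
False 7.53 8.48 [8.48  0.05  0.036] [-11.7   3.8  10.5] 0.0188
False 7.89 8.74 [8.746 0.05  0.036] [-11.7   1.6   9.5] 0.0189
False 8.26 9.0 [9.011 0.05  0.036] [-8.  -0.1  7.5] 0.0192
False 8.62 9.26 [9.275 0.049 0.036] [-4.6 -0.9  7.2] 0.0192
False 8.99 9.52 [9.537 0.049 0.036] [-1.6 -0.5  4.7] 0.0189
False 9.36 9.78 [9.797 0.048 0.036] [0.7 0.5 6.1] 0.019
False 9.72 10.05 [10.056  0.048  0.036] [0.5 1.2 6.6] 0.0188
False 10.09 10.31 [10.317  0.048  0.036] [-0.8  2.8  7.7] 0.0187
False 10.46 10.57 [10.578  0.047  0.036] [-2.7  4.2  8.2] 0.0187
False 10.82 10.83 [10.841  0.047  0.036] [-5.4  5.4  8.9] 0.0192
False 11.19 11.09 [11.103  0.047  0.036] [-7.2  5.4  9.5] 0.0189
False 11.56 11.35 [11.363  0.047  0.036] [-9.8  4.9  9.4] 0.0189
False 11.93 11.62 [11.618  0.048  0.036] [-10.4   2
[... 232 characters left out ...]
.663  0.049  0.036] [-2.9 -0.1  6.3] 0.0193
False 13.76 12.93 [12.935  0.05   0.036] [-1.9  1.3  6.7] 0.0191
False 14.12 13.19 [13.201  0.05   0.036] [-2.8  1.8  7.3] 0.0188
False 14.49 13.45 [13.463  0.051  0.036] [-4.2  3.6  7.4] 0.0192
False 14.86 13.71 [13.722  0.051  0.036] [-4.9  3.3  8.7] 0.0189
False 15.22 13.97 [13.98   0.051  0.036] [-7.3  3.9 10.8] 0.0191
False 15.59 14.23 [14.239  0.051  0.036] [-9.1  4.   9.7] 0.0188
False 15.96 14.5 [14.499  0.051  0.036] [-10.5   2.6  11.8] 0.019
False 16.32 14.76 [14.761  0.05   0.036] [-11.2   2.2  11.3] 0.0184
False 16.69 15.02 [15.023  0.05   0.036] [-10.   -0.3   9.7] 0.0191
False 16.95 15.15 [15.146  0.05   0.036] [-9.5  1.8 10.2] 0.0185
```

```bash
python3 - <<'E'
from h import *
from station import robot
R=Rot(55,-1); ph=15.15; best=None
while ph<16.0:
    ph+=.07
    f=robot.line_to(tcp(hand(ph),R),feed=.03,stop_force=25)
    s=robot.state(); t=Rz(p[2])@(-np.sin(ph)*U+np.cos(ph)*V); ft=s["wrist_force"]@t
    print(f,round(s["t"],2),round(ph,2),np.round(phi_of(s,ph),3),np.round(s["wrist_force"],1),"tang",round(ft,1))
    if f or ft<-30: break
robot.sleep(.3); s=robot.state(); print(s["t"],np.round(phi_of(s,ph),3),np.round(s["wrist_force"],1))
E
```

```text
False 17.22 15.22 [15.206  0.05   0.036] [-7.6  1.9 10.7] tang -2.6
False 17.48 15.29 [15.273  0.05   0.036] [-7.8  2.2 10.3] tang -2.8
False 17.75 15.36 [15.342  0.05   0.036] [-8.   1.4  9.9] tang -2.0
False 18.02 15.43 [15.412  0.049  0.036] [-7.2  1.2 10.2] tang -2.0
False 18.28 15.5 [15.482  0.049  0.036] [-7.9  1.8  9.3] tang -2.5
False 18.55 15.57 [15.552  0.049  0.036] [-6.7  2.2  9.7] tang -3.0
False 18.82 15.64 [15.622  0.049  0.036] [-6.3  1.6 10. ] tang -2.5
False 19.08 15.71 [15.671  0.049  0.036] [-8.9  5.2 12.1] tang -6.3
False 19.35 15.78 [15.676  0.049  0.036] [-16.8  12.9  20.6] tang -14.9
False 19.62 15.85 [15.683  0.049  0.036] [-27.3  20.6  27.8] tang -24.2
False 19.88 15.92 [15.687  0.049  0.036] [-36.4  28.4  35.2] tang -33.3
20.1833 [15.687  0.049  0.036] [-35.3  28.5  34.9]
```

```bash
python3 - <<'E'
from h import *
from station import robot, effector, imaging
import cv2
R=Rot(55,-1)
for ph in list(np.linspace(15.65,14.105,8)):
    f=robot.line_to(tcp(hand(ph),R),feed=.05)
    s=robot.state();print(f,round(s["t"],2),round(ph,2),np.round(phi_of(s,ph),3),np.round(s["wrist_force"],1))
robot.sleep(.4)
effector.move_gripper(.05)
s=robot.state();print(s["t"],np.round(phi_of(s,ph),3),np.round(s["wrist_force"],1))
robot.line_to(tcp(hand(ph,.16),R),feed=.12)
for n in("side","top"):
    c=imaging.read_camera(n); cv2.imwrite(f"pics/{n}2.png",c["image"][:,:,::-1])
a=cv2.imread("pics/side2.png")[140:240,290:410];b=cv2.imread("pics/top2.png")[140:240,310:430]
cv2.imwrite("pics/v2.png",cv2.resize(np.hstack([a,b]),None,fx=3.3,fy=3.3,interpolation=cv2.INTER_CUBIC))
c=dict(np.load("pics/side0.npz"))
for q in(13.787,14.137,14.487):print(q,(proj(c,T(p,hand(q,.057)))-[290,140])*3.3,(proj(c,T(p,hand(q,.01)))-[290,140])*3.3)
E
```

```text
False 20.6 15.65 [15.625  0.049  0.036] [-7.   3.4 11.2]
False 20.97 15.43 [15.436  0.049  0.036] [-5.8 -1.9  8.4]
False 21.33 15.21 [15.223  0.05   0.036] [-9.  -1.9  9.1]
False 21.7 14.99 [15.004  0.05   0.036] [-12.4  -0.2  10.7]
False 22.07 14.77 [14.783  0.05   0.036] [-13.8   1.6  11.5]
False 22.43 14.55 [14.558  0.051  0.036] [-14.1   3.5  12.9]
False 22.8 14.33 [14.332  0.051  0.036] [-11.9   4.3  13. ]
False 23.17 14.1 [14.108  0.051  0.036] [-10.    5.   11.3]
23.9667 [14.118  0.049  0.036] [ 0.6 -0.6 -0.9]
13.787 [210.39825728 133.13080578] [178.69851817 161.31105932]
14.137 [222.31026493 152.99217171] [190.12148103 180.56318612]
14.487 [239.11975705 169.28812952] [206.37912872 196.28028346]
```

View pics/v2.png

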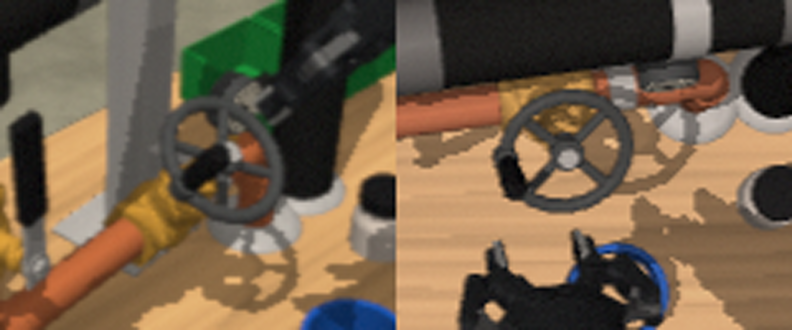

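```bash
cat >> h.py <<'E'
def fing(th,d,r=.08): return lev(th,r)-d*np.array([0,np.cos(th),-np.sin(th)])
E
python3 - <<'E'
from h import *
from station import robot, effector, imaging
import cv2
for tilt in(45,52):
  for sx in(-1,1):
    R=Rot(tilt,sx)
    for n,P in(("pre",[-.15,.055,.38]),("in",fing(.077,.055)),("m",fing(.8,.03)),("e",fing(1.5,.03)),("e2",fing(1.6,.01))):
        q=robot.inverse_kinematics(tcp(P,R,0),R); print(tilt,sx,n,None if q is None else np.round(q))
E
```

```text
45 -1 pre None
45 -1 in [ 36.  -5. -37. 116. -16.  24. -73.]
45 -1 m [ 46.  -7. -58. 117.  -2.  22. -95.]
45 -1 e [  30.   -1.  -51.  119.   31.   20. -130.]
45 -1 e2 [ -24.   -0.    1.  123.   42.   17. -142.]
45 1 pre None
45 1 in [  6.  -5. -10. 117.  -8.  23. 100.]
45 1 m [  7.  -5. -23. 118.  12.  23.  72.]
45 1 e [ 13.  -1. -36. 120.  31.  20.  49.]
45 1 e2 [ 19.   2. -42. 122.  44.  18.  37.]
52 -1 pre None
52 -1 in [ 36.  -2. -39. 110.  -6.  34. -82.]
52 -1 m [  40.   -2.  -54.  111.    6.   33. -101.]
52 -1 e [  49.    5.  -72.  113.   28.   31. -125.]
52 -1 e2 [  50.   12.  -77.  115.   45.   32. -139.]
52 1 pre None
52 1 in [ 14.  -2. -18. 111.  -5.  33.  96.]
52 1 m [ 10.  -2. -25. 112.   8.  33.  76.]
52 1 e [ 10.   1. -32. 114.  20.  29.  61.]
52 1 e2 [ 11.   3. -34. 116.  26.  26.  55.]
```

```bash
python3 - <<'E'
from h import *
from station import robot, effector, imaging
import cv2
R=Rot(52,-1); r=.075
for P in([-.12,.05,.33],[-.12,.05,.30],[-.10,.05,.30]):
    print(P,robot.inverse_kinematics(tcp(P,R,0),R) is not None)
effector.move_gripper(0)
P=fing(.077,.055,r)
robot.move_ptp(tcp(P+np.array([-.06,0,.03]),R,0),R)
s=robot.state();print(s["t"],np.round(s["q"]),s["grip_width"])
print(robot.line_to(tcp(P,R,0),feed=.1,stop_force=10))
s=robot.state();print(s["t"],s["wrist_force"],s["position"])
for n in("side","top"):
    c=imaging.read_camera(n); cv2.imwrite(f"pics/{n}3.png",c["image"][:,:,::-1])
a=cv2.imread("pics/side3.png")[130:250,240:360];b=cv2.imread("pics/top3.png")[120:240,230:350]
cv2.imwrite("pics/v3.png",cv2.resize(np.hstack([a,b]),None,fx=3.3,fy=3.3,interpolation=cv2.INTER_CUBIC))
E
```

```text
[-0.12, 0.05, 0.33] True
[-0.12, 0.05, 0.3] True
[-0.1, 0.05, 0.3] True
26.325 [ 35. -13. -33. 115. -19.  39. -72.] -2.5051842825182765e-05
False
27.1417 [-0.12507283 -0.17094734 -0.47788865] [0.61971987 0.02449434 0.28897078]
```

View pics/v3.png

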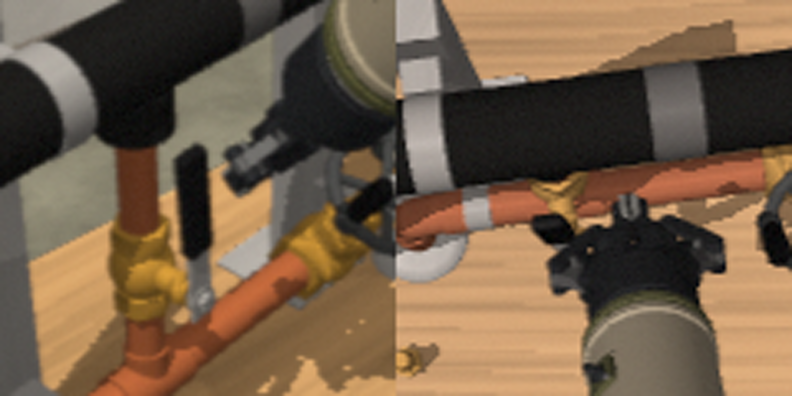

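```bash
python3 - <<'E'
from h import *
from station import robot
R=Rot(52,-1); r=.075
for th,d in [(.077,.035)]+[(t,.03) for t in np.linspace(.15,1.4,10)]:
    f=robot.line_to(tcp(fing(th,d,r),R,0),feed=.06,stop_force=25)
    s=robot.state();print(f,round(s["t"],2),round(th,2),np.round(s["wrist_force"],1),np.round(s["q"][[2,4,6]]))
    if f: break
E
```

```text
False 27.73 0.08 [-1.2 -1.  -0.2] [-41.  -4. -86.]
False 28.05 0.15 [-3.2 -2.9  0.6] [-42.  -2. -89.]
False 28.38 0.29 [-1.8 -1.3  1.5] [-43.  -1. -91.]
False 28.72 0.43 [-0.7 -0.3  0.2] [-44.   1. -94.]
False 29.05 0.57 [-0.2 -2.5 -0.1] [-45.   3. -96.]
False 29.38 0.71 [ 0.1 -3.3 -0.8] [-46.   5. -99.]
False 29.72 0.84 [-0.2 -3.5  0.6] [ -47.    7. -102.]
False 30.05 0.98 [ 2.1 -3.4  1.9] [ -48.    9. -106.]
False 30.38 1.12 [ 1.7 -2.   1.9] [ -49.   12. -109.]
False 30.72 1.26 [ 0.8 -1.3  1.5] [ -50.   15. -113.]
False 31.05 1.4 [ 1.5 -0.4  1.2] [ -50.   18. -116.]
```

```bash
python3 - <<'E'
from h import *
from station import robot, imaging
import cv2
R=Rot(52,-1); r=.075
for d in np.arange(.032,-.004,-.004):
    th=1.57
    f=robot.line_to(tcp(fing(th,d,r),R,0),feed=.03,stop_force=20)
    s=robot.state();print(f,round(s["t"],2),round(d,3),np.round(s["wrist_force"],1),np.round(s["position"],3))
    if f or s["wrist_force"][2]>22: break
robot.sleep(.3)
c=imaging.read_camera("side"); a=c["image"][130:290,220:380,::-1]
cv2.imwrite("pics/v4.png",cv2.resize(a,None,fx=3.7,fy=3.7,interpolation=cv2.INTER_CUBIC))
E
```

```text
False 31.6 0.032 [-0.8 -4.2  9.7] [0.605 0.147 0.244]
False 31.88 0.028 [ 6.1 -2.4  9.3] [0.607 0.148 0.241]
False 32.17 0.024 [ 7.6 -2.1 12.6] [0.608 0.149 0.239]
False 32.45 0.02 [ 9.6 -0.9 18.7] [0.609 0.15  0.237]
False 32.73 0.016 [12.  -0.3 22.4] [0.611 0.151 0.235]
```

View pics/v4.png

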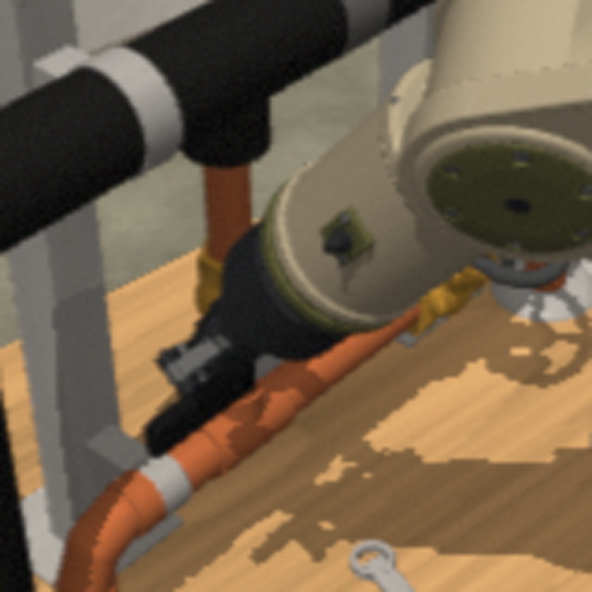

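```bash
python3 - <<'E'
from h import *
from station import robot, imaging
import cv2
s=robot.state(); z=s["eef_rot"][:,2]; P=s["position"]+[0,0,.015]
robot.line_to(P,feed=.06)
for L in(.12,.09,.06):
    try: robot.line_to(P-L*z,feed=.1);print(L);break
    except robot.PlanningError as e: print(L,e)
s=robot.state();print(s["t"],s["wrist_force"],s["position"])
for n,x in(("side",(200,120)),("top",(230,130))):
    c=imaging.read_camera(n); im=cv2.resize(c["image"][:,:,::-1],None,fx=3.5,fy=3.5,interpolation=cv2.INTER_CUBIC)
    cv2.imwrite(f"pics/{n}5.png",c["image"][:,:,::-1])
    cv2.imwrite(f"pics/{n}5c.png",im[int(x[1]*3.5):,int(x[0]*3.5):][:550,:750])
c=dict(np.load("pics/side0.npz"))
for th in(1.3,1.48,1.57):print(th,(proj(c,T(p,lev(th,.125)))-[200,120])*3.5,(proj(c,T(p,PV))-[200,120])*3.5)
E
```

```text
0.12 the arm cannot follow that straight line within its joint ranges
0.09
34.7 [ 0.5824599   0.30832686 -0.15544261] [0.55444    0.14338432 0.31934669]
1.3 [212.85125596 406.03090663] [353.15462624 349.15408889]
1.48 [210.50008601 437.30052954] [353.15462624 349.15408889]
1.57 [211.22083907 451.53131729] [353.15462624 349.15408889]
```

View pics/side5c.png

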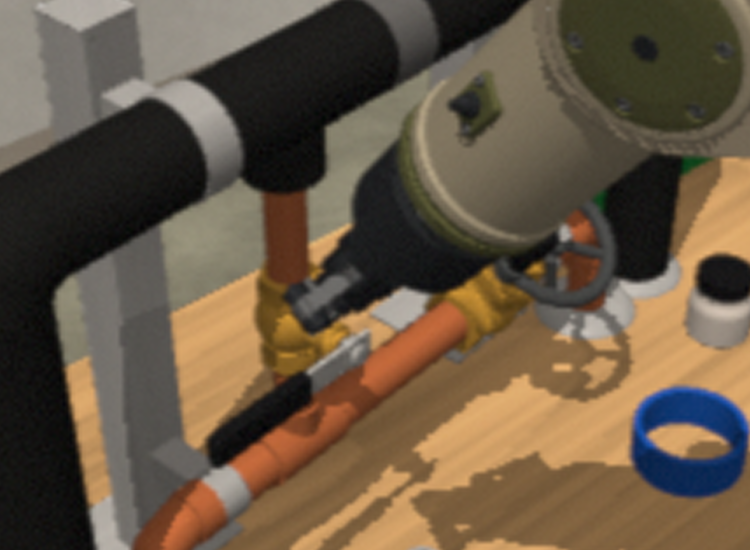

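View pics/top5.png

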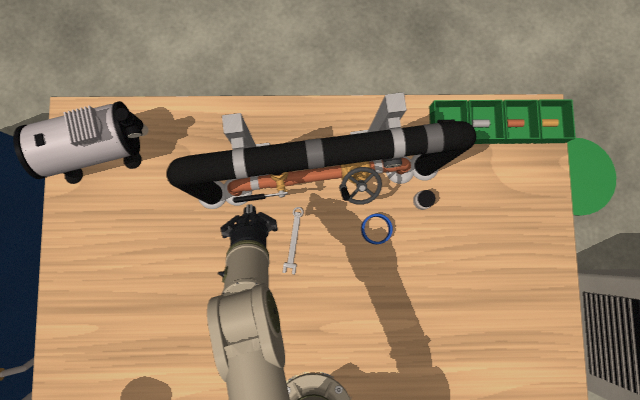

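```bash
python3 - <<'E'
import cv2,numpy as np
a=cv2.imread("pics/side0.png")[220:350,250:430];b=cv2.imread("pics/side5.png")[220:350,250:430]
cv2.imwrite("pics/v6.png",cv2.resize(np.hstack([a,b]),None,fx=2.2,fy=2.2))
E
```

```text
(no output)
```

View pics/v6.png

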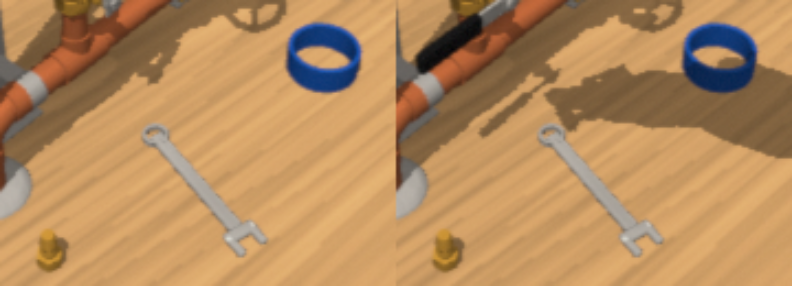

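The before and after crops match: the spanner, tape and hose fitting sit at the same pixels. The jar is unmoved in the top view at about (425,199). The lever is level and the arm is clear, so I'm handing the job in.

```bash
python3 - <<'E'
from station import robot
s=robot.state(); print(s["t"],s["wrist_force"]); print(robot.finish_job())
E
```

```text
34.8 [ 1.02564847  0.40996727 -0.07292115]
the job is handed in; nothing more can be done
None
```

The laser is back in the cooling loop. I handed the job in at 34.8 s of the 72 s allowed; the robot gave no verdict.

- **Gate valve:** I cranked the handwheel from about 6.38 rad until I felt the stop. At an estimated 15.67–15.69 rad (nominal 15.71) the force along the handle's path rose from about 3 N to 33 N. I then backed it off to about 14.11 rad by the arm's reading, or about 14.14 rad once corrected for the stop. The camera view after letting go agreed with 14.14 rad.
- **Bypass valve:** I then pushed the lever down with closed fingers until it met its stop at about 22 N. In the last picture the end of its sleeve is within about 2 px of where 1.57 rad should put it.
- **Bystanders and arm:** The spanner, tape, jar and hose fitting show no visible shift from the first pictures. The arm had backed away before hand-in, with wrist force about 1 N.

No check failed. The only disagreement was the handwheel stop, which read about 0.02–0.04 rad below nominal, well within tolerance.

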